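# Level the tilting puzzle bin

## Task

The two-pan wooden bin on pivots hangs down on one side. Move the copper pawn from the low pan into the other pan, standing upright beside the green piece, and let go of it; then nudge the red-knobbed brass rider along the bin's middle rail, by feel, until the bin swings free and sits level. The pivots are delicate: work gently, never putting more than about 20 N on the bin or its rider, leave the blue and green pieces in their pans, and do not disturb the cup, paperweight and tray.

Things in the scene. Friction and masses are not known exactly. Their poses are not given: they have to be found in the camera images.
- stand: Dark wooden stand that carries the bin, fixed to the bench: plinth 240 x 130 x 14 mm, two posts 114 mm high at x = +-105 mm. Origin at the centre of its underside; x runs along the pivot axis (away from the robot), y along the bin, z up. The pivot axis is 100 mm above the origin.
- bin (a joint): Tilt of the bin, rad: 0 level, positive when the left (+y) pan is low; stops at +-0.065. It swings freely; a brass keel steadies it, so near level the tilt changes by about 0.007 rad per mm of rider travel (0.005 to 0.009); further off it lies on a stop. It settles in about a second. Anything that touches it tips it. Level means within 0.022 rad.
- bin_mid (a point): Point of the bin on its pivot axis, mid-length; axes turn with it: y to the left pan, z up. Rail between the pans: 24 mm wide, y = -80 to 80 mm, top at z = 6 mm. Pans: open trays 160 (x) x 110 (y) mm outside, walls 5 mm, centres at y = +-135 mm, inner floor at z = -30 mm, wall tops at z = -11 mm. Hand forces above 20 N harm the pivots.
- pan_left (a point): Centre of the inner floor of the left (+y) pan; axes as bin_mid.
- pan_right (a point): Centre of the inner floor of the right (-y) pan; axes as bin_mid.
- rider (a joint): Place of the 250 g brass rider along the rail, m: 0 at the pivots, positive to the left (+y), stops at +-0.06. Stiff: takes about 2.5 N to slide and stays where left. Where it balances the bin varies (pan loads are not exactly known), within 40 mm of the pivots once the pawn is moved. A firm grip on it holds the bin fast and loads the pivots: nudge it from one side, then leave it free.
- rider_knob (a point): Middle of the rider's upright red knob, 16 mm across, which stands from z = 25 to 66 mm in the bin's frame (this point at z = 45 mm). The brass saddle below it is 40 (x) x 30 (y) mm with its top at z = 25 mm. Axes as bin_mid.
- pawn_center (a point): Copper pawn, about 150 g, 62 mm tall: foot 36 mm across and 20 mm high, then a round stem 22 mm across from 27 mm to the top. This point is on its axis half-way up (31 mm). It starts in the low pan, 82 mm nearer the robot (bin's -x) than the blue piece. z points up its axis.
- block_center (a point): Blue metal puzzle piece, about 250 g (not exactly known), 46 x 46 x 40 mm; this point is at its centre, half-way up. It stands in the low pan and stays there.
- chip_center (a point): Green metal puzzle piece, about 100 g, 34 x 34 x 26 mm; this point is at its centre, half-way up. It stands in the high pan and stays there, about 40 mm from the pan's middle on the side away from the robot; the robot's side of that pan is free.
- cup: Copper cup, 72 mm across, 85 mm high; origin at the centre of its underside. Leave it alone.
- paperweight: Domed green glass paperweight, 76 mm across, 43 mm high; origin at the centre of its underside. Leave it alone.
- tray: Round bamboo tray, 210 mm across, 22 mm high; origin at the centre of its underside. Leave it alone.
Not all that is in view belongs to the job. Leave any turquoise look-alike of the part that bears pawn_center alone. Of the things that look like the part that bears block_center, the smaller one is meant.

How it is judged:
On the way, in this order (a step that is already met when the one before it is completed fails the run):
1. The pawn stands released in the pan with the green piece, blue piece still in the other (((y of each of pawn_center, chip_center in the frame of bin_mid above 0.08 m and y of block_center in the frame of bin_mid below -0.08 m) or (y of each of pawn_center, chip_center in the frame of bin_mid below -0.08 m and y of block_center in the frame of bin_mid above 0.08 m)) and z of pawn_center in the frame of bin_mid between -0.005 and 0.007 m and x of pawn_center in the frame of bin_mid between -0.08 and 0.08 m and z of chip_center in the frame of bin_mid between -0.023 and -0.011 m and x of chip_center in the frame of bin_mid between -0.08 and 0.08 m and z of block_center in the frame of bin_mid between -0.016 and -0.004 m and x of block_center in the frame of bin_mid between -0.08 and 0.08 m and angle between pawn_center's own z axis and vertical below 0.2 rad and contact force between the fingers and bin below 0.05 N and contact force between the fingers and pawn below 0.05 N), for 0.2 s.
2. The bin sits level and still, untouched (all of step 1 and value of joint bin between -0.022 and 0.022 rad and velocity of joint bin between -0.04 and 0.04 rad/s), for 0.5 s.
At the end, for the whole second after the job is handed in: The pawn stands upright (within 0.2 rad) on the floor of the same pan as the green piece, the blue piece stands in the other pan, nothing of the robot touches bin or pawn, and the bin is at rest and level within 0.022 rad (all of step 2).
It fails at once if More than 20 N between the fingers and the bin or its rider (contact force between the fingers and bin above 20 N).
It fails at once if The pawn pressed on the bin with more than 20 N (contact force between pawn and bin above 20 N).
It fails at once if Cup, paperweight or tray moved by more than 20 mm (distance of any of cup, paperweight, tray from where it was at the start of the episode above 0.02 m).
It also fails if it takes over 72 s, if anything falls off the work surface, if the arm or the gripper's body presses on something with over 40 N, if the wrist force passes 120 N, or if a joint passes its speed limit or range.

## Robot

A 6-joint arm with a two-finger parallel gripper is mounted at the origin on the work surface. World frame = base frame: x ahead of the robot, y to its left, z up, the work surface at z = 0. Lengths are in m, angles in rad, forces in N, time in s.
With the tool pointing down it reaches from about 0.3 to 0.825 m from the base axis. Payload 5.4 kg.
Tool frame: the origin (TCP) lies on the centre line of the jaws, within the pads' length; the fingertips stand 25 mm ahead of it and the grasp point (between the pads) lies 6 mm ahead of it; z points along the fingers, y is the direction in which the jaws open and shut (so a half turn about z gives the same grasp; the last joint's range is limited). The gripper opens to 92 mm and grips with 3 to 60 N. Pads are 20 mm wide; open, the fingers measure 128 mm over their backs; the gripper's body (75 mm by 189 mm) begins 69 mm behind the grasp point.
Start: joints at [0.951, 0.158, 1.597, -0, 1.386, -0.21], TCP at [0.229, 0.527, 0.24] pointing down, gripper open.
Joint ranges: [-2.91, 2.91], [-0.94, 2.29], [0.18, 2.7], [-1.29, 4.43], [0.17, 2.64], [-3, 3]. Speed limits (rad/s): [2.57, 2.57, 3.14, 3.14, 3.14, 3.14].

## Interface

Orientations are given as a 3x3 rotation matrix whose columns are the frame's x, y, z axes.
In Python, from workcell import status, snapshot, r gives the robot as it stands.
- The arm moves only by the shell command python3 -m crank 'ROWS' [OPENING] [FORCE]. ROWS is a JSON object of lists of equal length, an entry for each row: "delta_pos": the shift along the tool's x, y, z in m, a list of three; "rot": the turn, a rotation vector about the tool's x, y, z in degrees, a list of three. A call has 1 to 8 rows; each row is the pose to reach, as a shift and turn from the pose measured when the call began, along the tool's axes at that moment; what a row does not reach only later rows make up. A row lasts 1/8 s, in which the tool goes at most 62.5 mm and 10.7 degrees, less where a joint would pass 70% of its speed; a pose out of reach is approached as far as the arm can. A call with a gripper value outside its range is refused whole. OPENING is the opening, from 0 (shut) to 1 (fully open), set as the call begins (- or left out, the last holds). The fingers move at their own pace and stop on an object; FORCE is the grip in N (left out, the last holds). Time passes only in rows, so rows that repeat a pose let the fingers close. It gives the time, the measured TCP pose, the force and the opening at its end, in the units of the state.
- status.read_state(): the state, without advancing time (a new reading comes with each control period).
- snapshot(name): name is "side" or "top" or "wrist"; returns a dict with "pixels" (400x640x3 uint8, red, green, blue), "range_z" (400x640 float32, m along the optical axis (not along the pixel's ray), 0 where there is no reading), "fov_y" (degrees; the focal length in pixels is half the picture's height over the tangent of half this angle, whatever the lens; pixels are square), "cx", "cy" (the principal point, pixels), "origin" and "orientation" of the camera in the world. Camera axes: x right, y up, looking along -z (the intrinsics and any distortion apply to the point x, -y, -z); pixel columns grow to the right and rows downward; lengths in m; the calibration is good to about 2 mm. The wrist camera is an equidistant fisheye: a pixel r from the principal point sees the ray r / f radians off the axis. A picture is of the moment at which its call begins.
- r.job_done(): hands the job in, once; it reports no verdict.
The state is a dict: "time_s": time; "joint_pos": joint angles; "joint_vel": joint speeds; "tau": joint torques, N m; "eef_pos": TCP position; "tool_rot": TCP orientation; "wrist_force": force on the tool from outside, world axes, zero at the start; "torque": the same for the moment, N m; "grip_width": opening from 0.0 (shut) to 1.0 (fully open).
Only numpy, scipy, OpenCV 4.12 (cv2) and the standard library are available. Lean on these libraries where they do the work, as an engineer would, in place of code of your own. Each camera call takes 0.05 s, during which the arm holds its last target.

## Working session

There is one attempt and no reset: what is moved stays moved. The work goes in short steps, Python scripts to look and compute and a shell command to move; the robot and the scene stay as the last step left them, time stands still between calls to the robot, and variables do not carry over. Pictures are saved under pics/ and viewed, and the job is handed in when it is done.

```bash
ls; mkdir -p pics
cat > h.py <<'E'
import numpy as np, cv2
from workcell import status, snapshot, r
def save(n,im,s=1):
    cv2.imwrite('pics/'+n+'.png',cv2.cvtColor(im,cv2.COLOR_RGB2BGR))
def f(s): return s['pixels'].shape[0]/2/np.tan(np.radians(s['fov_y'])/2)
def ray(s,u,v):
    F=f(s); d=np.array([(u-s['cx'])/F,-(v-s['cy'])/F,-1.]); return np.array(s['origin']),np.array(s['orientation'])@d
def onplane(s,u,v,z):
    o,d=ray(s,u,v); return o+d*(z-o[2])/d[2]
def pt(s,u,v):
    o,d=ray(s,u,v); return o+d*s['range_z'][int(round(v)),int(round(u))]
E
python3 - <<'E'
from h import *
for n in ['side','top','wrist']:
    s=snapshot(n); save(n+'0',s['pixels']); print(n,s['fov_y'],s['cx'],s['cy'],np.round(s['origin'],3),np.round(s['orientation'],3).tolist())
    np.save(n+'0.npy',s,allow_pickle=True)
print(status.read_state())
E
```

```text
pics
side 57.04615783118888 327.0122944341078 192.81037997720387 [ 0.144 -0.575  0.603] [[0.818, 0.319, -0.479], [-0.575, 0.462, -0.675], [0.005, 0.827, 0.561]]
top 53.42967856081113 315.6127882458703 197.1446436305742 [0.434 0.025 1.055] [[-0.005, 0.993, -0.118], [-1.0, -0.003, 0.018], [0.018, 0.118, 0.993]]
wrist 65.70646984690485 318.9707444206321 199.303647065685 [0.164 0.555 0.384] [[0.399, -0.888, -0.228], [0.917, 0.386, 0.1], [-0.001, -0.249, 0.968]]
{'time_s': 0.15, 'joint_pos': array([ 9.50895994e-01,  1.58892415e-01,  1.59789535e+00,  8.70956932e-08,
        1.38619250e+00, -2.10113834e-01]), 'joint_vel': array([ 0.00159124, -0.0019463 , -0.00231496, -0.00050618,  0.00106802,
       -0.00093866]), 'tau': array([ 2.77635399e-04, -3.85919595e+01, -3.22433031e+01,  7.00954185e-02,
        3.51710455e-02, -1.17799750e-04]), 'eef_pos': array([0.22886048, 0.52702602, 0.23887559]), 'tool_rot': array([[-9.17205783e-01,  3.98412980e-01, -8.06209973e-04],
       [ 3.98413690e-01,  9.17205133e-01, -1.12938021e-03],
       [ 2.89500190e-04, -1.35707915e-03, -9.99999037e-01]]), 'wrist_force': array([-0.53332708, -0.6424823 ,  0.48240695]), 'torque': array([-0.01990795, -0.02977103,  0.08682593]), 'grip_width': 1.0009078512938592}
```

View pics/side0.png

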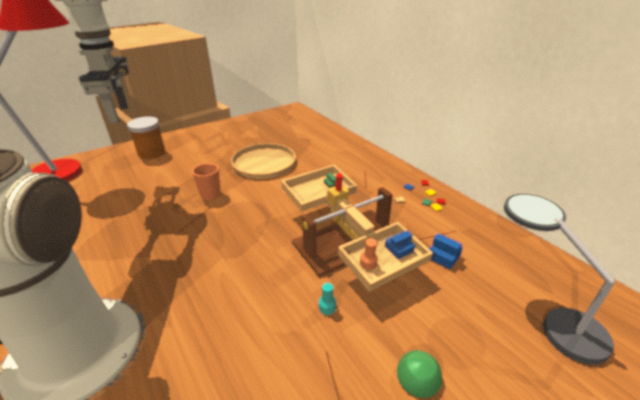

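View pics/top0.png

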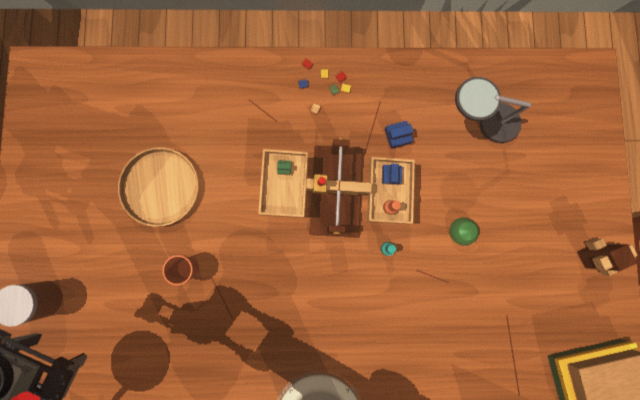

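Run:
```python
from h import *
s=np.load('top0.npy',allow_pickle=True).item(); p=s['pixels']
save('t1',cv2.resize(p[115:265,240:500],None,fx=3,fy=3,interpolation=cv2.INTER_CUBIC))
q=np.load('side0.npy',allow_pickle=True).item()
save('s1',cv2.resize(q['pixels'][150:320,270:480],None,fx=3.5,fy=3.5,interpolation=cv2.INTER_CUBIC))
for n,ss in (('top',s),('side',q)):
    hsv=cv2.cvtColor(ss['pixels'],cv2.COLOR_RGB2HSV)
    for nm,lo,hi in [('red',(0,200,120),(4,255,255)),('copper',(4,130,120),(12,255,255)),('blue',(100,120,50),(130,255,255)),('green',(60,90,30),(85,255,255))]:
        m=cv2.inRange(hsv,lo,hi); k,l,st,c=cv2.connectedComponentsWithStats(m)
        for i in range(1,k):
            if 15<st[i,4]<1500:
                ys,xs=np.where(l==i); d=ss['range_z'][ys,xs]
                P=np.array([pt(ss,x,y) for x,y in zip(xs,ys)])
                print(n,nm,st[i],c[i].round(1),P.mean(0).round(4),'zmax',P[:,2].max().round(3))
```

```text
top red [303  60   8   9  33] [306.8  63.5] [0.9312 0.0279 0.0052] zmax 0.008
top red [337  72   9  10  48] [341.   76.4] [ 0.8942 -0.0666  0.0053] zmax 0.009
top red [319 178   6   6  32] [321.5 180.7] [ 0.5767 -0.0051  0.1679] zmax 0.171
top red [ 11 392  29   8 149] [ 25.9 396.5] [0.0712 0.7108 0.0284] zmax 1.055
top copper [111  10  18  10  69] [120.6  14.6] [ 1.5328  0.9222 -0.7511] zmax -0.739
top copper [140  10  14  25 102] [145.   21.4] [ 1.4988  0.8044 -0.7512] zmax -0.737
top copper [286  11   9   9  25] [289.9  14.7] [ 1.5368  0.1111 -0.751 ] zmax -0.744
top copper [289  11  18  34 122] [297.4  25.7] [ 1.4812  0.0749 -0.7517] zmax -0.738
top copper [364  11   7  15  31] [367.7  18.1] [ 1.5221 -0.2659 -0.7515] zmax -0.74
top copper [148  13  10  13  39] [152.2  19.2] [ 1.5098  0.7708 -0.751 ] zmax -0.743
top copper [352  13  11  12  44] [355.8  19.1] [ 1.4662 -0.197  -0.6679] zmax 1.055
top copper [223  15  10  15  62] [227.2  22. ] [ 1.4976  0.4121 -0.7505] zmax -0.742
top copper [185  16   9  12  27] [189.2  21.1] [ 1.5018  0.594  -0.7519] zmax -0.745
top copper [401  16
[... 3625 characters left out ...]
-0.0548  0.0191] zmax 0.603
side copper [292 237  32  38 200] [305.7 253.4] [ 0.4624 -0.0413  0.0161] zmax 0.603
side copper [361 238  16  32 377] [369.1 254.9] [ 0.5212 -0.1877  0.0929] zmax 0.126
side copper [328 259  15   9  70] [334.5 263. ] [ 0.4944 -0.1102  0.0226] zmax 0.603
side blue [387 232  27  25 422] [400.3 243.9] [ 0.5968 -0.198   0.0911] zmax 0.603
side blue [431 235  30  33 627] [445.2 250.5] [ 0.7118 -0.2311  0.0365] zmax 0.603
side green [424 200   6   5  18] [426.2 202. ] [ 0.8145 -0.0814  0.0398] zmax 0.603
side green [319 283  16  31 343] [326.9 299.5] [ 0.4173 -0.1909  0.0349] zmax 0.065
side green [404 359  33  30 437] [421.3 373.5] [ 0.4548 -0.3984  0.0376] zmax 0.603
```

```bash
ls pics
```

```text
s1.png
side0.png
t1.png
top0.png
wrist0.png
```

View pics/t1.png

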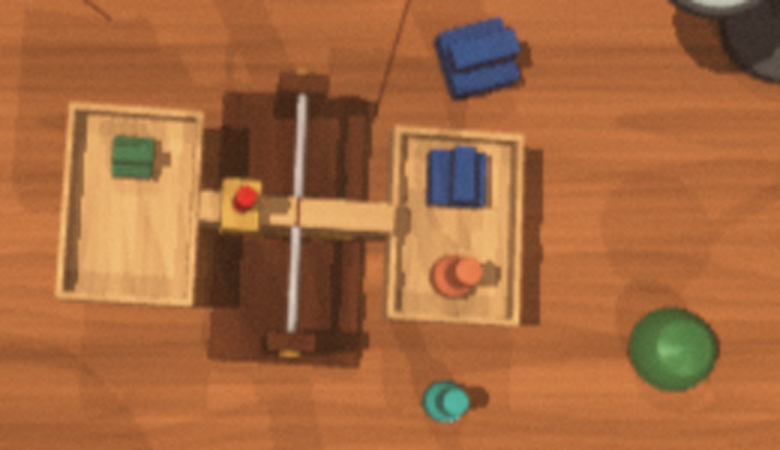

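View pics/s1.png

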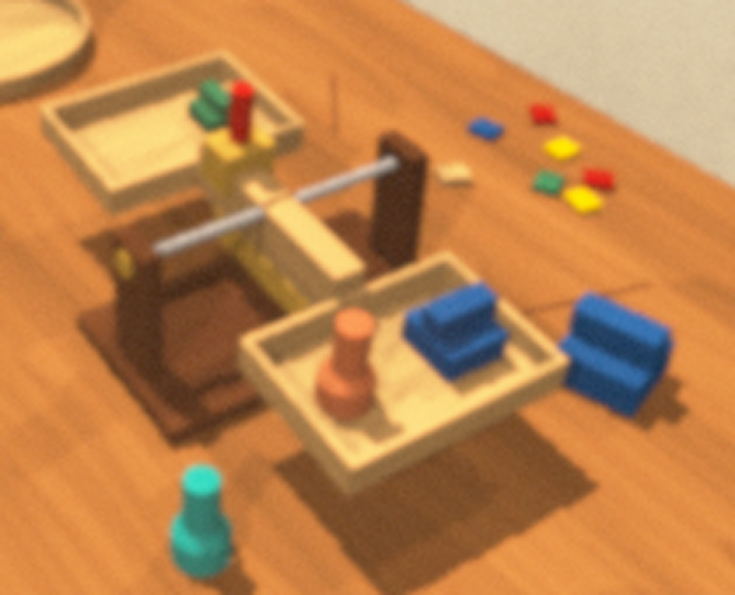

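```bash
cat >> h.py <<'E'
def cloud(s,box):
    u0,v0,u1,v1=box; F=f(s)
    v,u=np.mgrid[v0:v1,u0:u1]; z=s['range_z'][v0:v1,u0:u1]
    d=np.stack([(u-s['cx'])/F,-(v-s['cy'])/F,-np.ones_like(z)],-1)*z[...,None]
    return d.reshape(-1,3)@np.array(s['orientation']).T+np.array(s['origin']), s['pixels'][v0:v1,u0:u1].reshape(-1,3), np.stack([u,v],-1).reshape(-1,2)
def hsvmask(c,lo,hi):
    return cv2.inRange(cv2.cvtColor(c[None].astype(np.uint8),cv2.COLOR_RGB2HSV),lo,hi)[0]>0
E
python3 - <<'E'
from h import *
for n,box in (('top',(376,190,412,222)),('side',(355,230,385,280))):
    s=np.load(n+'0.npy',allow_pickle=True).item()
    P,c,uv=cloud(s,box); m=hsvmask(c,(3,130,90),(12,255,255))&(P[:,2]<.2)
    for a,b in ((.118,.14),(.1,.118),(.085,.1),(.065,.085)):
        k=m&(P[:,2]>a)&(P[:,2]<b); print(n,a,k.sum(),P[k].mean(0).round(4),P[k].min(0).round(4),P[k].max(0).round(4))
s=np.load('top0.npy',allow_pickle=True).item()
# floors: pans
for nm,b in (('L',(268,180,300,208)),('R',(374,163,384,216))):
    P,c,uv=cloud(s,b); A=np.c_[P[:,:2],np.ones(len(P))]; co,res,_,_=np.linalg.lstsq(A,P[:,2],rcond=None); print(nm,P.mean(0).round(4),co.round(4))
# pan walls tops outline: points z> 0.07
P,c,uv=cloud(s,(250,140,425,240))
yel=hsvmask(c,(12,60,110),(28,200,255))
for nm,sel in (('L',(uv[:,0]<312)&(P[:,2]>.09)),('R',(uv[:,0]>366)&(P[:,2]>.045))):
    k=sel&yel&(P[:,2]<.13); r_=cv2.minAreaRect(P[k][:,:2].astype(np.float32)); print(nm,r_,P[k][:,2].max())
# axle / posts / knob
k=(P[:,2]>.105)&(P[:,2]<.12)&~yel&(uv[:,0]>325)&(uv[:,0]<352)
print('posts',[ (P[k&w].mean(0).round(4),(k&w).sum()) for w in ((P[:,0]>.65),(P[:,0]<.5))])
k=(P[:,2]>.16)&(P[:,2]<.18); print('knob',P[k].mean(0).round(4),k.sum())
q=np.load('side0.npy',allow_pickle=True).item()
P,c,uv=cloud(q,(330,170,346,200));k=hsvmask(c,(0,180,90),(5,255,255))&(P[:,2]>.12)&(P[:,2]<.18);print('knob side',P[k].mean(0).round(4),P[k].max(0).round(4))
E
```

```text
top 0.118 66 [ 0.525  -0.182   0.1225] [ 0.5158 -0.1923  0.1192] [ 0.5351 -0.1727  0.1253]
top 0.1 21 [ 0.5226 -0.174   0.1096] [ 0.5143 -0.1825  0.1004] [ 0.5333 -0.1698  0.1165]
top 0.085 36 [ 0.5237 -0.1726  0.089 ] [ 0.5118 -0.1855  0.0851] [ 0.539  -0.1633  0.0998]
top 0.065 71 [ 0.5229 -0.1719  0.0801] [ 0.5075 -0.1941  0.0653] [ 0.5421 -0.1612  0.0849]
side 0.118 68 [ 0.5252 -0.1864  0.1225] [ 0.5157 -0.1953  0.1181] [ 0.5368 -0.1757  0.1256]
side 0.1 64 [ 0.5198 -0.1895  0.1092] [ 0.5157 -0.1967  0.1002] [ 0.5276 -0.1787  0.1179]
side 0.085 82 [ 0.5207 -0.1879  0.0907] [ 0.5112 -0.196   0.085 ] [ 0.5362 -0.1721  0.0999]
side 0.065 149 [ 0.5199 -0.188   0.0763] [ 0.5084 -0.2003  0.0651] [ 0.5847 -0.1315  0.085 ]
L [0.5589 0.0858 0.0811] [-0.8782 -0.2736  0.5954]
R [ 0.5714 -0.1519  0.067 ] [-0.0085  3.8649  0.6591]
L ((0.5831171870231628, 0.07928715646266937), (0.12398865073919296, 0.1607285887002945), 86.5634536743164) 0.11331013631748321
R ((0.567699134349823, -0.1776619553565979), (0.12048349529504776, 0.16080649197101593), 86.63579559326172) 0.10381518986895355
posts [(array([ 0.6783, -0.0553,  0.1122]), np.int64(110)), (array([ 0.4709, -0.0433,  0.1128]), np.int64(104))]
knob [ 0.5775 -0.0053  0.1678] 38
knob side [ 0.5749 -0.0108  0.155 ] [ 0.5815 -0.004   0.1702]
```

Candidates, in top-view pixels:
- **Pawns:** the copper one in the low right pan at (391,206) fits. The turquoise one on the bench at (388,248) is the decoy.
- **Blue pieces:** the smaller one in the pan at (393,174) is meant. The larger one at (400,133) on the bench is the decoy.

The enlarged crops confirm both. The right pan (-y) is low and the rider sits on the left at about +45 mm. I estimate the stand centre at (0.575, -0.049) with yaw -3.3°, and the pawn axis at (0.525, -0.183).

```bash
cat >> h.py <<'E'
from scipy.spatial.transform import Rotation as Ro
yaw=np.radians(-3.3); BX=np.array([np.cos(yaw),np.sin(yaw),0]); BY=np.array([-np.sin(yaw),np.cos(yaw),0]); BZ=np.array([0,0,1.])
C=np.array([.5747,-.0493,0.1])
RT=np.c_[-BY,BX,0*BZ]; RT=np.c_[BY*-1,-BX,-BZ] # default
def goal():
    # tool y along +BX, z down => x = y cross z
    y=BX; z=-BZ; return np.c_[np.cross(y,z),y,z]
def plan(t,rot=True):
    st=status.read_state(); R=st['tool_rot']; p=st['eef_pos']
    d=R.T@(np.array(t)-p); w=np.degrees(Ro.from_matrix(R.T@goal()).as_rotvec())
    print('t',round(st['time_s'],2),'pos',p.round(4),'delta mm',(d*1000).round(1),'rot',w.round(1),'F',st['wrist_force'].round(2),'grip',round(st['grip_width'],3))
E
python3 - <<'E'
from h import *
plan([.42,.09,.24]); plan([.525,-.183,.2])
E
```

```text
t 0.15 pos [0.2289 0.527  0.2389] delta mm [-349.4 -324.7   -0.8] rot [-0.1  0.  69.8] F [-0.53 -0.64  0.48] grip 1.001
t 0.15 pos [0.2289 0.527  0.2389] delta mm [-554.5 -533.2   39.4] rot [-0.1  0.  69.8] F [-0.53 -0.64  0.48] grip 1.001
```

```bash
python3 -m crank '{"delta_pos":[[-40,-37,0],[-0.08,-0.075,0],[-0.125,-0.115,0],[-0.17,-0.16,0],[-0.22,-0.2,0],[-0.26,-0.24,0],[-0.305,-0.28,0],[-0.349,-0.325,0]],"rot":[[0,0,8.7],[0,0,17.4],[0,0,26],[0,0,35],[0,0,43.5],[0,0,52],[0,0,61],[0,0,69.8]]}' --help 2>&1 | head -5
python3 - <<'E'
from h import *
plan([.42,.09,.24])
E
```

```text
invalid input: not JSON, or not a number
t 0.15 pos [0.2289 0.527  0.2389] delta mm [-349.4 -324.7   -0.8] rot [-0.1  0.  69.8] F [-0.53 -0.64  0.48] grip 1.001
```

That call was refused because of a stray argument. It also had a slip in row 1, where I typed mm instead of m, so I'm retyping it.

```bash
python3 -m crank '{"delta_pos":[[-0.04,-0.037,0],[-0.08,-0.075,0],[-0.125,-0.115,0],[-0.17,-0.16,0],[-0.22,-0.2,0],[-0.26,-0.24,0],[-0.305,-0.28,0],[-0.349,-0.325,0]],"rot":[[0,0,8.7],[0,0,17.4],[0,0,26],[0,0,35],[0,0,43.5],[0,0,52],[0,0,61],[0,0,69.8]]}' 0.5
python3 - <<'E'
from h import *
plan([.525,-.183,.19])
E
```

```text
time_s: 1.15
eef_pos: [0.4197, 0.0885, 0.2392]
tool_rot: [[0.062, 0.998, -0.0], [0.998, -0.062, -0.001], [-0.001, -0.0, -1.0]]
wrist_force: [1.5, 0.3, -0.4]
grip_width: 0.501
t 1.15 pos [0.4197 0.0885 0.2392] delta mm [-264.3  122.    49.4] rot [-0.   0.1 -0.3] F [ 1.51  0.34 -0.38] grip 0.501
```

```bash
python3 -m crank '{"delta_pos":[[-0.045,0.02,0],[-0.09,0.04,0],[-0.135,0.06,0],[-0.18,0.08,0.005],[-0.225,0.1,0.02],[-0.264,0.122,0.049],[-0.264,0.122,0.049],[-0.264,0.122,0.049]],"rot":[[0,0,0],[0,0,0],[0,0,0],[0,0,0],[0,0,0],[0,0,0],[0,0,0],[0,0,0]]}'
python3 - <<'E'
from h import *
plan([.525,-.183,.116])
s=snapshot('wrist'); save('w1',s['pixels'])
s=snapshot('side'); save('s2',cv2.resize(s['pixels'][130:320,270:480],None,fx=3,fy=3))
E
```

```text
time_s: 2.15
eef_pos: [0.5249, -0.1822, 0.1905]
tool_rot: [[0.062, 0.998, -0.001], [0.998, -0.062, -0.0], [-0.0, -0.001, -1.0]]
wrist_force: [-0.3, -0.2, -0.0]
grip_width: 0.5
t 2.15 pos [ 0.5249 -0.1822  0.1905] delta mm [-0.8  0.2 74.5] rot [-0.   0.  -0.3] F [-0.3  -0.15 -0.04] grip 0.5
```

View pics/w1.png

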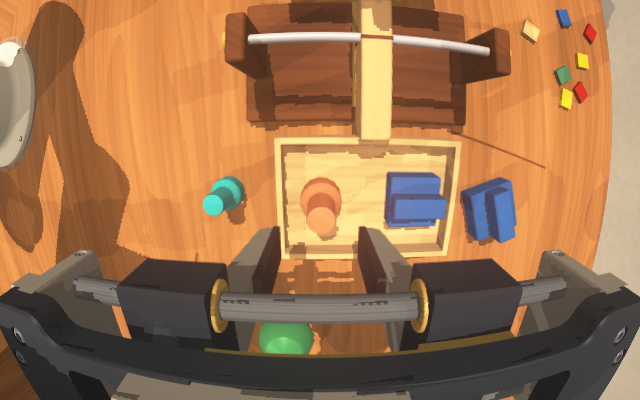

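View pics/s2.png

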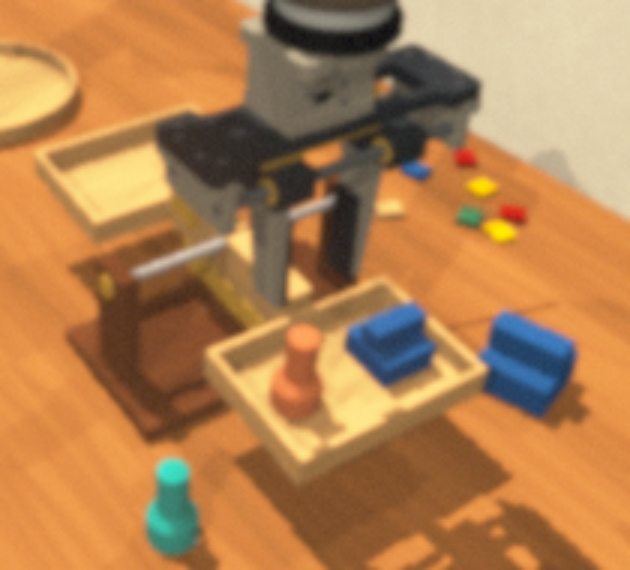

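The wrist view shows the copper pawn at (320,205), centred between the fingers, with the blue piece clear at (415,200). Descending onto the stem.

```bash
python3 -m crank '{"delta_pos":[[0,0,0.02],[0,0,0.04],[-0.001,0,0.055],[-0.001,0,0.065],[-0.001,0,0.073],[-0.001,0,0.074],[-0.001,0,0.074]],"rot":[[0,0,0],[0,0,0],[0,0,0],[0,0,0],[0,0,0],[0,0,0],[0,0,0]]}'
python3 - <<'E'
from h import *
plan([.525,-.183,.116])
s=snapshot('side'); save('s3',cv2.resize(s['pixels'][150:320,290:480],None,fx=3.5,fy=3.5))
s=snapshot('wrist'); save('w3',s['pixels'])
E
```

```text
time_s: 3.12
eef_pos: [0.5256, -0.1831, 0.118]
tool_rot: [[0.061, 0.998, 0.002], [0.998, -0.061, -0.002], [-0.002, 0.002, -1.0]]
wrist_force: [0.7, 0.2, -0.3]
grip_width: 0.498
t 3.12 pos [ 0.5256 -0.1831  0.118 ] delta mm [ 0.1 -0.6  2. ] rot [ 0.1  0.1 -0.2] F [ 0.69  0.23 -0.32] grip 0.498
```

View pics/s3.png

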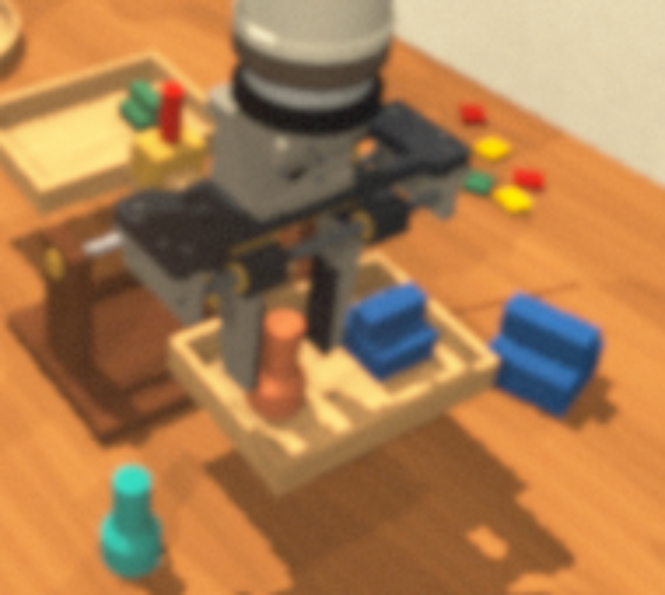

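View pics/w3.png

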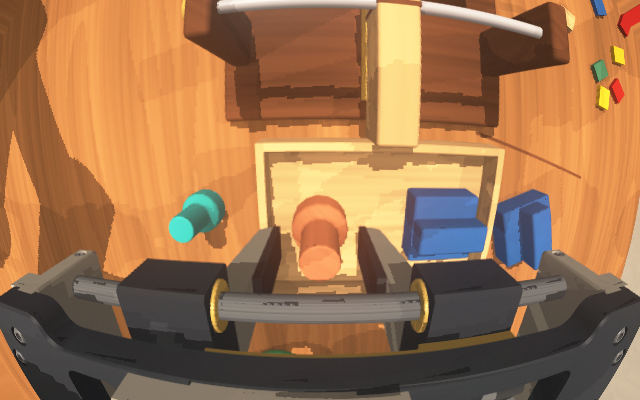

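```bash
cat >> h.py <<'E'
def projw(s,P):
    c=np.array(s['orientation']).T@(np.array(P)-np.array(s['origin'])); x,y,z=c[0],-c[1],-c[2]
    th=np.arctan2(np.hypot(x,y),z); ph=np.arctan2(y,x); return s['cx']+f(s)*th*np.cos(ph), s['cy']+f(s)*th*np.sin(ph)
def proj(s,P):
    c=np.array(s['orientation']).T@(np.array(P)-np.array(s['origin'])); F=f(s); return s['cx']+F*c[0]/-c[2], s['cy']-F*c[1]/-c[2]
E
python3 - <<'E'
from h import *
s=snapshot('wrist')
for y in (-.17,-.178,-.183,-.188,-.195): print(y,np.round(projw(s,(.525,y,.123)),1))
print(np.round(projw(s,(.525,-.18,.09)),1), np.round(projw(s,(.525,-.179,.065)),1))
s=snapshot('top'); save('t3',cv2.resize(s['pixels'][115:265,240:500],None,fx=3,fy=3))
E
```

```text
-0.17 [316.7 239.8]
-0.178 [317.7 254.6]
-0.183 [318.3 263.6]
-0.188 [318.9 272.2]
-0.195 [319.8 284. ]
[318.  234.6] [317.9 220. ]
```

The pawn top appears at (320,265). The grasp line projects to (318,264) at y = -0.183, so it is aligned. Closing gently.

```bash
python3 -m crank '{"delta_pos":[[0,0,0],[0,0,0],[0,0,0],[0,0,0],[0,0,0],[0,0,0]],"rot":[[0,0,0],[0,0,0],[0,0,0],[0,0,0],[0,0,0],[0,0,0]]}' 0 12; python3 -m crank '{"delta_pos":[[0,0,-0.006],[0,0,-0.015],[0,0,-0.03],[0,0,-0.05],[0,0,-0.075],[0,0,-0.09],[0,0,-0.09],[0,0,-0.09]],"rot":[[0,0,0],[0,0,0],[0,0,0],[0,0,0],[0,0,0],[0,0,0],[0,0,0],[0,0,0]]}';python3 - <<'E'
from h import *
T=C-.04*BX+.135*BY; plan([T[0],T[1],.21])
s=snapshot('side'); save('s4',cv2.resize(s['pixels'][120:320,270:480],None,fx=2.8,fy=2.8))
E
```

```text
time_s: 4.08
eef_pos: [0.5257, -0.1832, 0.1181]
tool_rot: [[0.061, 0.998, 0.002], [0.998, -0.061, -0.002], [-0.002, 0.002, -1.0]]
wrist_force: [-0.4, -0.1, 0.4]
grip_width: 0.238
time_s: 5.08
eef_pos: [0.525, -0.1827, 0.2072]
tool_rot: [[0.061, 0.998, 0.001], [0.998, -0.061, -0.001], [-0.001, 0.001, -1.0]]
wrist_force: [-0.1, 0.4, -1.3]
grip_width: 0.242
t 5.08 pos [ 0.525  -0.1827  0.2072] delta mm [271.1   0.9  -3.1] rot [ 0.1  0.1 -0.2] F [-0.1   0.45 -1.25] grip 0.242
```

View pics/s4.png

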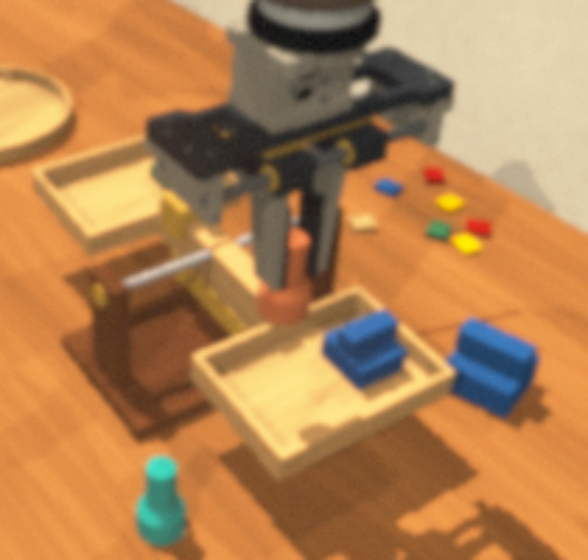

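```bash
python3 -m crank '{"delta_pos":[[0.02,-0.01,-0.02],[0.06,-0.02,-0.02],[0.105,-0.02,-0.02],[0.15,-0.02,-0.02],[0.195,-0.01,-0.02],[0.24,0,-0.015],[0.271,0.001,0.0],[0.271,0.001,0.02]],"rot":[[0,0,0],[0,0,0],[0,0,0],[0,0,0],[0,0,0],[0,0,0],[0,0,0],[0,0,0]]}';python3 - <<'E'
from h import *
T=C-.04*BX+.135*BY; plan([T[0],T[1],.136])
for n,b,k in (('side',(120,260,240,420),3.5),('top',(115,265,240,440),3)):
    s=snapshot(n); save(n+'5',cv2.resize(s['pixels'][b[0]:b[1],b[2]:b[3]],None,fx=k,fy=k))
s=snapshot('wrist'); save('wrist5',s['pixels'])
E
```

```text
time_s: 6.12
eef_pos: [0.5421, 0.09, 0.1854]
tool_rot: [[0.058, 0.998, -0.001], [0.998, -0.058, -0.001], [-0.001, -0.001, -1.0]]
wrist_force: [-0.6, -0.4, -0.9]
grip_width: 0.236
t 6.12 pos [0.5421 0.09   0.1854] delta mm [-2.2  0.6 49.4] rot [-0.  0. -0.] F [-0.64 -0.44 -0.91] grip 0.236
```

View pics/side5.png

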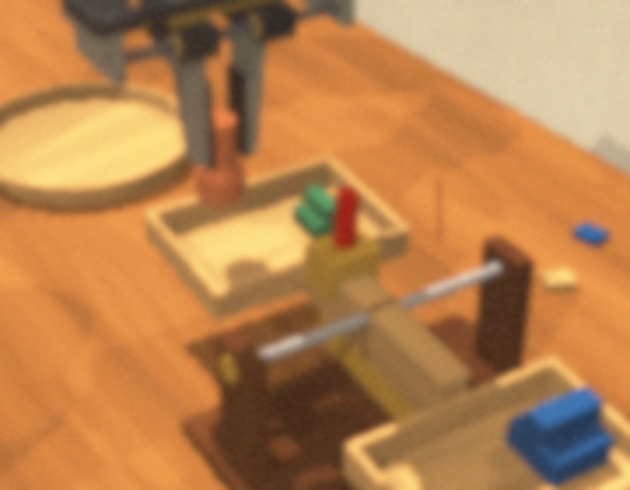

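View pics/wrist5.png

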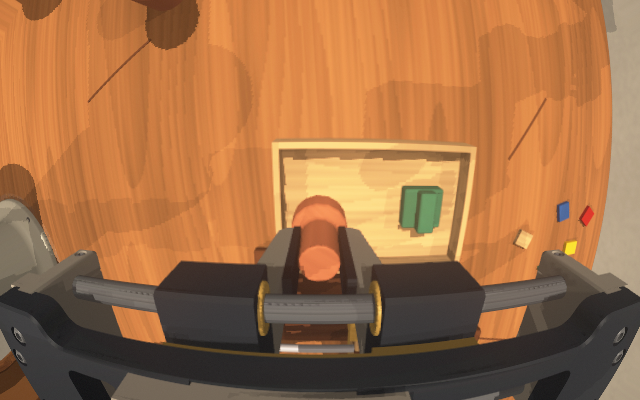

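Pawn held over the free side of the left pan, with green clear at (420,210). Lowering until the floor is felt.

```bash
python3 -m crank '{"delta_pos":[[-0.002,0.001,0.015],[-0.002,0.001,0.028],[-0.002,0.001,0.036],[-0.002,0.001,0.041],[-0.002,0.001,0.044],[-0.002,0.001,0.044]],"rot":[[0,0,0],[0,0,0],[0,0,0],[0,0,0],[0,0,0],[0,0,0]]}'; python3 -m crank '{"delta_pos":[[0,0,0.002],[0,0,0.004],[0,0,0.006],[0,0,0.008],[0,0,0.008]],"rot":[[0,0,0],[0,0,0],[0,0,0],[0,0,0],[0,0,0]]}' ;python3 - <<'E'
from h import *
T=C-.04*BX+.135*BY; plan([T[0],T[1],.127])
s=snapshot('side'); save('side6',cv2.resize(s['pixels'][120:300,240:480],None,fx=3,fy=3))
E
```

```text
time_s: 7.02
eef_pos: [0.5418, 0.0859, 0.1407]
tool_rot: [[0.061, 0.998, -0.004], [0.998, -0.061, -0.001], [-0.001, -0.004, -1.0]]
wrist_force: [0.2, 0.5, -0.6]
grip_width: 0.239
time_s: 7.65
eef_pos: [0.5417, 0.0859, 0.1326]
tool_rot: [[0.061, 0.998, -0.004], [0.998, -0.061, -0.001], [-0.001, -0.004, -1.0]]
wrist_force: [1.0, 0.6, -0.9]
grip_width: 0.237
t 7.65 pos [0.5417 0.0859 0.1326] delta mm [2.  0.7 5.6] rot [-0.2  0.1 -0.2] F [ 0.95  0.65 -0.85] grip 0.237
```

View pics/side6.png

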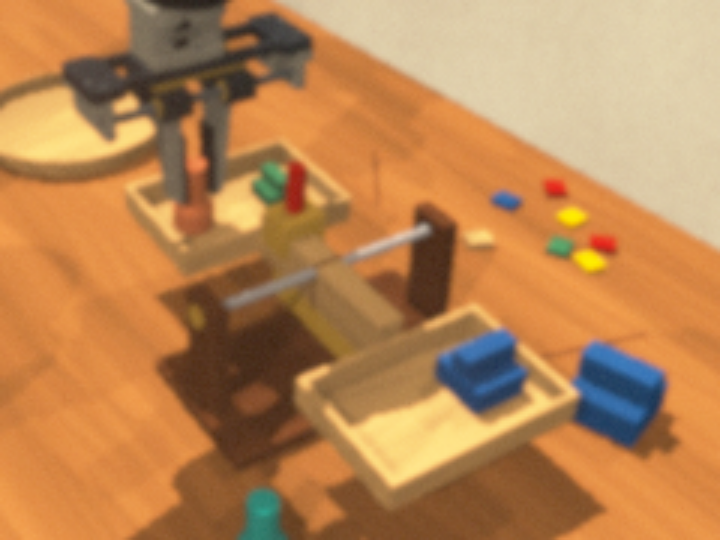

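```bash
cat >> h.py <<'E'
def bincloud(s):
    P,c,uv=cloud(s,(0,0,640,400)); Q=(P-C); return np.c_[Q@BX,Q@BY,Q[:,2]],c,uv
def tilt(s,verb=True):
    Q,c,uv=bincloud(s); out=[]
    for nm,m in (('R',(Q[:,0]>-.065)&(Q[:,0]<.005)&(Q[:,1]>-.175)&(Q[:,1]<-.095)),('L',(Q[:,0]>-.015)&(Q[:,0]<.015)&(Q[:,1]>.1)&(Q[:,1]<.175))):
        k=m&(Q[:,2]>-.045)&(Q[:,2]<-.018)
        if k.sum()>20: out.append((nm,int(k.sum()),round(float(np.median(-(Q[k,2]+.03)/Q[k,1])),4)))
    return out
E
python3 - <<'E'
from h import *
print([tilt(np.load(n+'0.npy',allow_pickle=True).item()) for n in ('top','side')])
print([tilt(snapshot(n)) for n in ('top','side')])
E
```

```text
[[('R', 700, -0.0692), ('L', 344, -0.0571)], [('R', 688, -0.06), ('L', 174, -0.0658)]]
[[('R', 875, -0.0468)], [('R', 890, -0.0398), ('L', 146, -0.0421)]]
```

Contact is made. The tilt readings went from about -0.063 to -0.043, with almost no force. I'll lower to near level, then release.

```bash
python3 -m crank '{"delta_pos":[[0,0,0.002],[0,0,0.004],[0,0,0.006],[0,0,0.007],[0,0,0.007]],"rot":[[0,0,0],[0,0,0],[0,0,0],[0,0,0],[0,0,0]]}' ;python3 - <<'E'
from h import *
print([tilt(snapshot(n)) for n in ('top','side')]); plan([.5417,.0859,.16])
E
```

```text
time_s: 8.43
eef_pos: [0.5417, 0.086, 0.1257]
tool_rot: [[0.061, 0.998, -0.004], [0.998, -0.061, -0.001], [-0.001, -0.004, -1.0]]
wrist_force: [-0.8, -0.6, 0.3]
grip_width: 0.241
[[('R', 893, 0.0108)], [('R', 840, 0.0181), ('L', 134, 0.015)]]
t 8.53 pos [0.5417 0.086  0.1258] delta mm [ -0.1  -0.1 -34.2] rot [-0.2  0.1 -0.2] F [ 0.88 -1.   -0.64] grip 0.242
```

The bin must not sit inside the level band when the pawn is released, so I'll lower it a little further first.

```bash
python3 -m crank '{"delta_pos":[[0,0,0.002],[0,0,0.003],[0,0,0.004],[0,0,0.004]],"rot":[[0,0,0],[0,0,0],[0,0,0],[0,0,0]]}' ;python3 - <<'E'
from h import *
print([tilt(snapshot(n)) for n in ('top','side')]); plan([.5417,.0859,.16])
E
```

```text
time_s: 9.02
eef_pos: [0.5417, 0.086, 0.1217]
tool_rot: [[0.061, 0.998, -0.004], [0.998, -0.061, -0.001], [-0.001, -0.004, -1.0]]
wrist_force: [0.2, -0.1, -0.5]
grip_width: 0.238
[[('R', 892, 0.043)], [('R', 812, 0.0502), ('L', 128, 0.0472)]]
t 9.12 pos [0.5417 0.086  0.1218] delta mm [ -0.1  -0.1 -38.2] rot [-0.2  0.  -0.2] F [ 0.75 -0.41  0.06] grip 0.24
```

Tilt is now about +0.047, so I'm releasing.

```bash
python3 -m crank '{"delta_pos":[[0,0,0],[0,0,0],[0,0,0],[0,0,0]],"rot":[[0,0,0],[0,0,0],[0,0,0],[0,0,0]]}' 0.5 ;python3 - <<'E'
from h import *
print([tilt(snapshot(n)) for n in ('top','side')]); plan([.5417,.0859,.2])
s=snapshot('side'); save('side7',cv2.resize(s['pixels'][120:300,240:480],None,fx=3,fy=3))
s=snapshot('wrist'); save('wrist7',s['pixels'])
E
```

```text
time_s: 9.62
eef_pos: [0.5417, 0.086, 0.1218]
tool_rot: [[0.061, 0.998, -0.004], [0.998, -0.061, -0.001], [-0.001, -0.004, -1.0]]
wrist_force: [-0.3, 0.6, 0.3]
grip_width: 0.498
[[('R', 867, 0.0586)], [('R', 778, 0.0661), ('L', 134, 0.0651)]]
t 9.72 pos [0.5417 0.086  0.1218] delta mm [ -0.2  -0.3 -78.2] rot [-0.2  0.  -0.2] F [0.07 0.49 0.66] grip 0.503
```

View pics/side7.png

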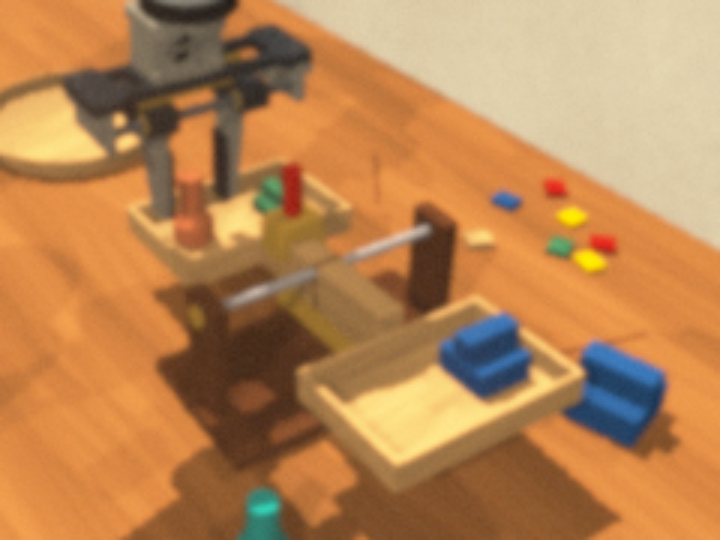

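View pics/wrist7.png

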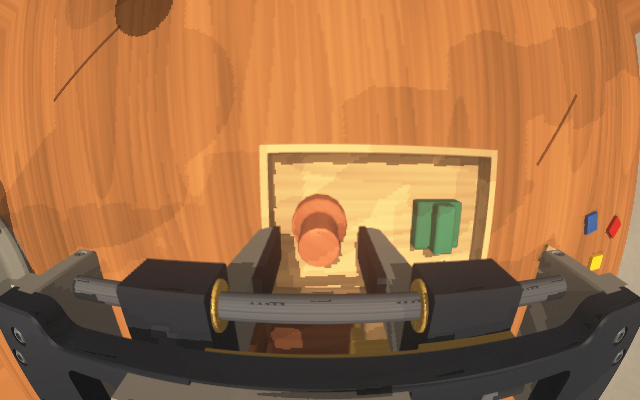

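The pawn stands free in the left pan next to the green piece, and the bin rests on its left stop at about +0.064. I'll lift away, close the fingers and locate the knob.

```bash
python3 -m crank '{"delta_pos":[[0,0,-0.015],[0,0,-0.035],[0,0,-0.06],[0,0,-0.09],[0,0,-0.09]],"rot":[[0,0,0],[0,0,0],[0,0,0],[0,0,0],[0,0,0]]}'; python3 -m crank '{"delta_pos":[[0,0.01,0],[0,0.025,0],[0,0.04,0],[0,0.04,0],[0,0.04,0]],"rot":[[0,0,0],[0,0,0],[0,0,0],[0,0,0],[0,0,0]]}' 0 20
cat >> h.py <<'E'
def knob(s):
    Q,c,uv=bincloud(s); k=hsvmask(c,(0,170,80),(5,255,255))&(abs(Q[:,0])<.03)&(abs(Q[:,1])<.09)&(Q[:,2]>.03)&(Q[:,2]<.075)
    if k.sum()<8: return None
    t=k&(Q[:,2]>.06)
    return int(k.sum()),Q[k].mean(0).round(4), Q[k][:,1].min().round(4),Q[k][:,1].max().round(4), Q[t].mean(0).round(4) if t.sum()>4 else None
E
python3 - <<'E'
from h import *
for n in ('top','side'):
    s0=np.load(n+'0.npy',allow_pickle=True).item(); s=snapshot(n); print(n,tilt(s),'knob',knob(s),'was',knob(s0))
plan(C+.075*BY+[0,0,.09])
E
```

```text
time_s: 10.45
eef_pos: [0.5441, 0.086, 0.2155]
tool_rot: [[0.061, 0.998, 0.003], [0.998, -0.061, -0.001], [-0.001, 0.003, -1.0]]
wrist_force: [1.1, -0.7, 0.4]
grip_width: 0.5
time_s: 11.08
eef_pos: [0.5834, 0.0836, 0.2147]
tool_rot: [[0.061, 0.998, 0.001], [0.998, -0.061, -0.001], [-0.001, 0.001, -1.0]]
wrist_force: [-0.3, -0.3, -0.5]
grip_width: 0.003
top [('R', 882, 0.0579)] knob (34, array([-0.0009,  0.0509,  0.061 ]), np.float64(0.0446), np.float64(0.0567), array([-0.0005,  0.0516,  0.0628])) was (36, array([-0.0008,  0.0446,  0.0672]), np.float64(0.0383), np.float64(0.0518), array([-0.0004,  0.0442,  0.068 ]))
side [('R', 783, 0.0665), ('L', 133, 0.0639)] knob (59, array([-0.0017,  0.0443,  0.048 ]), np.float64(0.0399), np.float64(0.0488), array([-0.0008,  0.0456,  0.0615])) was (66, array([-0.002 ,  0.0385,  0.055 ]), np.float64(0.0331), np.float64(0.0456), array([-0.0011,  0.0384,  0.0666]))
t 11.18 pos [0.5835 0.0836 0.2152] delta mm [-58.2  -1.   25.2] rot [ 0.1  0.  -0.2] F [-0.54  0.1  -0.68] grip 0.004
```

```bash
python3 -m crank '{"delta_pos":[[-0.02,-0.001,0],[-0.043,-0.001,0.01],[-0.043,-0.001,0.03],[-0.043,-0.001,0.045],[-0.043,-0.001,0.056],[-0.043,-0.001,0.056],[-0.043,-0.001,0.056]],"rot":[[0,0,0],[0,0,0],[0,0,0],[0,0,0],[0,0,0],[0,0,0],[0,0,0]]}'
python3 - <<'E'
from h import *
plan(C+.068*BY+[0,0,.058])
s=snapshot('side'); print(tilt(s),knob(s)); save('side8',cv2.resize(s['pixels'][120:300,240:480],None,fx=3,fy=3))
E
```

```text
time_s: 12.05
eef_pos: [0.5804, 0.0408, 0.1599]
tool_rot: [[0.06, 0.998, 0.003], [0.998, -0.06, -0.001], [-0.001, 0.003, -1.0]]
wrist_force: [0.6, 0.2, 0.3]
grip_width: 0.005
t 12.05 pos [0.5804 0.0408 0.1599] delta mm [-22.3  -0.5   1.9] rot [ 0.2  0.1 -0.1] F [0.58 0.17 0.34] grip 0.005
[('R', 777, 0.0657), ('L', 132, 0.0638)] (63, array([-0.0019,  0.0442,  0.0474]), np.float64(0.039), np.float64(0.0505), array([-0.0017,  0.0458,  0.0623]))
```

View pics/side8.png

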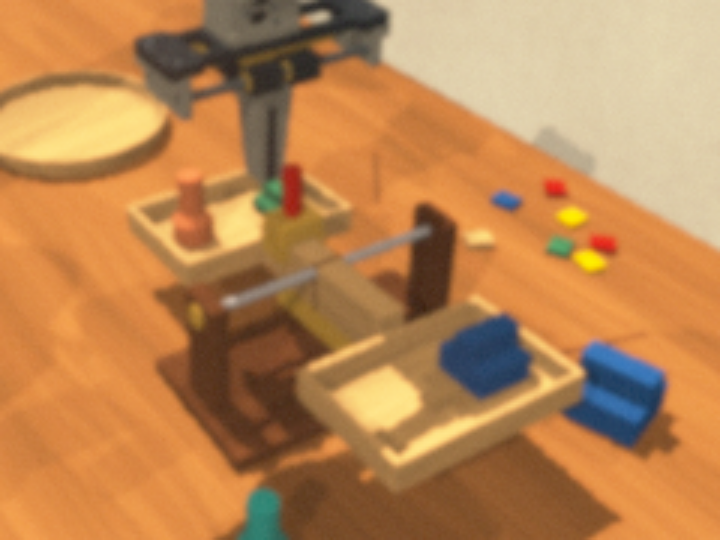

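The closed fingers are just behind the knob on its +y side. Pushing slowly.

```bash
python3 -m crank '{"delta_pos":[[-0.006,0,0.001],[-0.013,0,0.001],[-0.017,0,0.001],[-0.02,0,0.001],[-0.022,0,0.001],[-0.024,0,0.001],[-0.026,0,0.001],[-0.028,0,0.001]],"rot":[[0,0,0],[0,0,0],[0,0,0],[0,0,0],[0,0,0],[0,0,0],[0,0,0],[0,0,0]]}'
python3 - <<'E'
from h import *
plan(C+.060*BY+[0,0,.058])
for n in('side','top'): s=snapshot(n); print(tilt(s),knob(s))
E
```

```text
time_s: 13.1
eef_pos: [0.5789, 0.0129, 0.1592]
tool_rot: [[0.06, 0.998, 0.004], [0.998, -0.06, -0.001], [-0.001, 0.004, -1.0]]
wrist_force: [-0.1, 2.9, 1.7]
grip_width: 0.008
t 13.1 pos [0.5789 0.0129 0.1592] delta mm [-2.3 -0.6  1.2] rot [ 0.2  0.  -0.1] F [-0.1   2.86  1.67] grip 0.008
[('R', 781, 0.0647), ('L', 134, 0.0638)] (73, array([-0.0021,  0.0387,  0.049 ]), np.float64(0.0325), np.float64(0.0462), array([-0.0016,  0.0403,  0.0627]))
[('R', 895, 0.0543), ('L', 195, 0.067)] None
```

Sliding at about 3 N with the bin still on its left stop, so there is a long way to go.

```bash
python3 -m crank '{"delta_pos":[[-0.004,0,0],[-0.008,0,0],[-0.012,0,0],[-0.016,0,0],[-0.02,0,0],[-0.024,0,0],[-0.028,0,0],[-0.028,0,0]],"rot":[[0,0,0],[0,0,0],[0,0,0],[0,0,0],[0,0,0],[0,0,0],[0,0,0],[0,0,0]]}'
python3 - <<'E'
from h import *
plan(C+.035*BY+[0,0,.058])
for n in('side','top'): s=snapshot(n); print(tilt(s),knob(s))
E
```

```text
time_s: 14.2
eef_pos: [0.577, -0.0161, 0.1589]
tool_rot: [[0.061, 0.998, 0.003], [0.998, -0.061, -0.002], [-0.002, 0.003, -1.0]]
wrist_force: [0.9, 0.4, 1.0]
grip_width: 0.004
t 14.2 pos [ 0.577  -0.0161  0.1589] delta mm [ 1.8 -0.4  0.9] rot [ 0.2  0.1 -0.2] F [0.95 0.4  1.  ] grip 0.004
[('R', 885, -0.0457), ('L', 163, -0.0504)] (82, array([-0.0022,  0.0093,  0.052 ]), np.float64(0.0037), np.float64(0.0214), array([-0.0012,  0.0093,  0.0651]))
[('R', 863, -0.0547), ('L', 209, -0.0428)] None
```

```bash
python3 -m crank '{"delta_pos":[[0.005,0,0],[0.012,0,0],[0.02,0,0],[0.02,0,0],[0.02,0,0],[0.02,0,0],[0.02,0,0],[0.02,0,0]],"rot":[[0,0,0],[0,0,0],[0,0,0],[0,0,0],[0,0,0],[0,0,0],[0,0,0],[0,0,0]]}'
python3 - <<'E'
from h import *
plan(C+.035*BY+[0,0,.058])
for n in('side','top'): s=snapshot(n); print(tilt(s),knob(s))
E
```

```text
time_s: 15.3
eef_pos: [0.5781, 0.004, 0.1587]
tool_rot: [[0.061, 0.998, 0.003], [0.998, -0.061, -0.002], [-0.002, 0.003, -1.0]]
wrist_force: [-0.8, -0.5, -0.2]
grip_width: 0.004
t 15.3 pos [0.5781 0.004  0.1587] delta mm [-18.4  -0.3   0.7] rot [ 0.2  0.1 -0.2] F [-0.75 -0.49 -0.2 ] grip 0.004
[('R', 825, 0.0347), ('L', 144, 0.0327)] (71, array([-0.0021,  0.0118,  0.0499]), np.float64(0.007), np.float64(0.02), array([-0.0022,  0.0133,  0.0639]))
[('R', 895, 0.0271), ('L', 201, 0.0361)] None
```

Free tilt is about +0.033, so the rider needs about 4.5 mm more. The bin tips to the other stop under the push before the rider slides, and I've allowed for that.

```bash
python3 -m crank '{"delta_pos":[[-0.006,0,0],[-0.012,0,0],[-0.017,0,0],[-0.02,0,0],[-0.022,0,0],[-0.024,0,0],[-0.0255,0,0],[-0.0255,0,0]],"rot":[[0,0,0],[0,0,0],[0,0,0],[0,0,0],[0,0,0],[0,0,0],[0,0,0],[0,0,0]]}';  python3 - <<'E'
from h import *
plan(C+.028*BY+[0,0,.058])
s=snapshot('side'); print(tilt(s),knob(s))
E
python3 -m crank '{"delta_pos":[[0.004,0,0],[0.01,0,0],[0.02,0,0],[0.025,0,0],[0.025,0,0],[0.025,0,0],[0.025,0,0],[0.025,0,0]],"rot":[[0,0,0],[0,0,0],[0,0,0],[0,0,0],[0,0,0],[0,0,0],[0,0,0],[0,0,0]]}';python3 - <<'E'
from h import *
plan(C+.035*BY+[0,0,.058])
for n in('side','top'): s=snapshot(n); print(tilt(s),knob(s))
E
```

```text
time_s: 16.4
eef_pos: [0.5767, -0.0215, 0.1588]
tool_rot: [[0.061, 0.998, 0.003], [0.998, -0.061, -0.002], [-0.002, 0.003, -1.0]]
wrist_force: [1.0, 1.3, 1.8]
grip_width: 0.003
t 16.4 pos [ 0.5767 -0.0215  0.1588] delta mm [ 0.1 -0.4  0.8] rot [ 0.2  0.1 -0.2] F [0.97 1.31 1.85] grip 0.003
[('R', 908, -0.0621), ('L', 158, -0.0652)] (82, array([-0.002 ,  0.004 ,  0.0511]), np.float64(-0.0015), np.float64(0.0174), array([-0.0016,  0.0044,  0.0648]))
time_s: 17.45
eef_pos: [0.5782, 0.0032, 0.1587]
tool_rot: [[0.061, 0.998, 0.003], [0.998, -0.061, -0.003], [-0.002, 0.003, -1.0]]
wrist_force: [0.4, -0.2, -0.1]
grip_width: 0.004
t 17.45 pos [0.5782 0.0032 0.1587] delta mm [-17.7  -0.4   0.8] rot [ 0.2  0.1 -0.2] F [ 0.36 -0.21 -0.08] grip 0.004
[('R', 859, -0.0009), ('L', 144, -0.0044)] (65, array([-0.002 ,  0.0056,  0.0501]), np.float64(0.0014), np.float64(0.0129), array([-0.0021,  0.0067,  0.064 ]))
[('R', 882, -0.0088), ('L', 196, 0.0024)] None
```

The bin sits level at about -0.003. I'll retreat upward, let it settle and verify.

```bash
python3 -m crank '{"delta_pos":[[0.01,0,0],[0.02,0,-0.01],[0.03,0,-0.03],[0.04,0,-0.06],[0.04,0,-0.09],[0.04,0,-0.1],[0.04,0,-0.1],[0.04,0,-0.1]],"rot":[[0,0,0],[0,0,0],[0,0,0],[0,0,0],[0,0,0],[0,0,0],[0,0,0],[0,0,0]]}';python3 - <<'E'
from h import *
for i in range(3):
  for n in('side','top'):
    s=snapshot(n); print(tilt(s))
    if i==2: save(n+'9',cv2.resize(s['pixels'][120:300,240:480],None,fx=3,fy=3))
plan(C)
E
```

```text
time_s: 18.55
eef_pos: [0.5796, 0.0436, 0.2571]
tool_rot: [[0.061, 0.998, 0.0], [0.998, -0.061, -0.002], [-0.002, 0.0, -1.0]]
wrist_force: [0.2, -0.0, -0.0]
grip_width: 0.001
[('R', 860, -0.0018), ('L', 146, -0.0063)]
[('R', 873, -0.0095), ('L', 176, -0.0021)]
[('R', 862, -0.0023), ('L', 149, -0.0065)]
[('R', 882, -0.0109), ('L', 181, -0.0006)]
[('R', 861, -0.002), ('L', 147, -0.0054)]
[('R', 882, -0.0112), ('L', 177, 0.0002)]
t 18.85 pos [0.5801 0.0435 0.258 ] delta mm [-9.260e+01 -1.000e-01  1.582e+02] rot [ 0.1  0.1 -0.2] F [-0.64 -0.16  0.61] grip 0.007
```

View pics/side9.png

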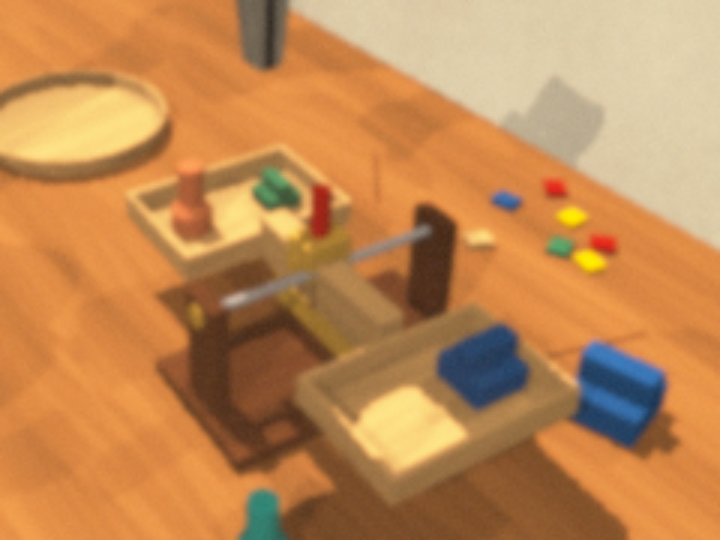

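The pawn is upright beside the green piece, the blue piece is in the other pan, the arm is clear and the tilt is steady at about -0.005. Handing in.

```bash
python3 -c "
from workcell import r
print(r.job_done())"
```

```text
the job is handed in; nothing more can be done
None
```

I moved the copper pawn from the low right pan to the left pan, standing upright beside the green piece, and released it. Then I pushed the rider from one side with closed fingers, from about +47 mm to about +8 mm, until the bin balanced. I handed the job in at about 19 s; the system reports no verdict.

- **Level:** with the arm clear, three readings in a row from each camera gave a steady tilt of about -0.005 rad (individual readings from -0.011 to 0.000). The limit is ±0.022.
- **Small disagreement:** the two pans read up to 0.011 rad apart in the top view. That is camera calibration bias, and averaging the two pans gives the same level result.
- **Pieces:** in the last side picture the pawn and green piece are in the left pan and the blue piece is in the right pan.
- **Forces:** the readings at the end of each move never went above about 4 N at the wrist. I did not record forces during the moves.
- **Cup, paperweight and tray:** I never touched them, but I did not measure their positions again at the end.
- **One refused call:** my first move command was rejected because of a stray argument, and nothing moved.

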